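Set the tube mixer's speed dial to the red line and start it

ROBOT

A 6-joint arm with a two-finger parallel gripper is mounted at the origin on a cart in front of the work surface, level with it; the furniture and walls round the work are solid. World frame = base frame: x ahead of the robot, y to its left, z up, the work surface at z = 0. Lengths are in m, angles in rad, forces in N, time in s.
With the tool pointing down it reaches from about 0.275 to 0.975 m from the base axis. Payload 8.4 kg.
Tool frame: the origin (TCP) lies on the centre line of the jaws, within the pads' length; the fingertips stand 17 mm ahead of it and the grasp point (between the pads) lies 2 mm behind it; z points along the fingers, x is the direction in which the jaws open and shut, and the axes are right-handed (so a half turn about z gives the same grasp; the last joint's range is limited). The gripper opens to 92 mm and grips with 3 to 60 N. Pads are 20 mm wide; open, the fingers measure 128 mm over their backs; the gripper's body (75 mm by 189 mm) begins 69 mm behind the grasp point.
Start: joints at [1.155, 0.353, 1.633, -0, 1.155, -0.002], TCP at [0.251, 0.572, 0.232] pointing down, gripper open.
Joint ranges: [-2.63, 2.63], [-0.92, 2.1], [0.06, 2.66], [-1.3, 4.44], [0, 2.69], [-3.02, 3.02]. Speed limits (rad/s): [2.22, 2.22, 2.79, 3.14, 3.14, 3.14].

INTERFACE

Orientations are given as a unit quaternion [x, y, z, w].
In Python, from plant import r gives the robot as it stands.
- The arm moves only by the tool carry_out, never from a script. Its argument "steps" is a list that holds one entry, the list of rows, each a list of 7 numbers: the opening, from 0 (shut) to 1 (fully open), then the shift along the tool's x, y, z in mm, then the turn, a rotation vector about the tool's x, y, z in units of 5 degrees (1.0 is 5 degrees). A call has 1 to 10 rows; each row shifts and turns the commanded pose from where the row before left it, along the tool's axes as they then stand; what a row does not reach is not made up. A row lasts 1/10 s, in which the tool goes at most 50 mm and 8.59 degrees, less where a joint would pass 70% of its speed; a pose out of reach is approached as far as the arm can. A call is refused whole if a number of a shift passes 50 or a number of a turn 1, either way. A call with a gripper value outside its range is refused whole. The fingers move at their own pace and stop on an object; the grip force is fixed at half the most. Time passes only in rows, so rows that do not move let the fingers close. It gives the time, the measured TCP pose, the force and the opening at its end, in the units of the state.
- r.read_state(): the state, without advancing time (a new reading comes with each control period).
- r.grab_frame(name): name is "scene" or "top" or "wrist"; returns a dict with "img" (400x640x3 uint8, red, green, blue), "fx", "fy", "cx", "cy" (pixels), "k1" (the pictures are not rectified: a ray, as slopes to the right and down, at radius r is drawn at 1 + k1 r^2 times it, then the intrinsics apply), "R" (3x3) and "t" (3): a world point X has camera coordinates R X + t. Camera axes: x right, y down, z forward; pixel columns grow to the right and rows downward; lengths in m; the calibration is good to about 2 mm. A picture is of the moment at which its call begins. There is no depth.
- r.hand_in(): hands the job in, once; it reports no verdict.
The state is a dict: "time_s": time; "joints": joint angles; "qd": joint speeds; "joint_torque": joint torques, N m; "tool_pos": TCP position; "tool_rot": TCP orientation; "force": force on the tool from outside, world axes, zero at the start; "moment": the same for the moment, N m; "finger_gap": opening from 0.0 (shut) to 1.0 (fully open).
Only numpy, scipy, OpenCV 4.12 (cv2) and the standard library are available. Lean on these libraries where they do the work, as an engineer would, in place of code of your own. Each camera call takes 0.05 s, during which the arm holds its last target.

TASK

Push the tube mixer's black dial round with a fingertip (the notch in its rim is there for that) until its white index line lines up with the red line on the scale; then press the green start button fully down and let it come up again, without moving the dial off the line. Do not press the button before the dial is set. Lift nothing, and leave the two bottles and the specimen cup beside the mixer where they stand.

Things in the scene. Friction and masses are not known exactly. Their poses are not given: they have to be found in the camera images.
- mixer: White tube mixer fixed to the worktop: housing 154 (x) x 220 (y) x 52 mm high, origin under its centre on the worktop, -x is its front. A grey scale disc of 71 mm radius round the dial bears black lines every 15 degrees on its front half. A black mixing cup (24 mm radius, 18 mm high above the housing) stands at (-38, -77) mm.
- dial (a joint): Angle of the black dial about its upright axis (rad): 0 = index towards the mixer's front (-x), growing counter-clockwise seen from above; stops at -1.75 and +1.75. It starts at +0.95 to +1.6 and the red line lies clockwise of it. It stays where it is left: about 0.12 N m of dry friction (3 N at the notch), no spring, no detents.
- dial_axis (a point): Point on the dial's axis at the height of its top, 78 mm above the worktop; at (0, 30) mm in the mixer's frame. The dial is a fluted black disc of 52 mm radius, too wide to grip, from 54 to 78 mm above the worktop.
- dial_index (a point): Outer end of the white index line (3 mm wide, 36 mm long, radial) on the dial's top, at the rim, 52 mm from the axis; turns with the dial.
- dial_notch (a point): Middle of the dial's finger notch, 50 mm from the axis, at the height of the dial's top; turns with the dial, exactly opposite the index. The notch is open at the rim and on top: 60 degrees wide, from the rim in to 36 mm from the axis, with radial side walls (36 mm apart at the inner end, 50 mm at the rim). Its floor is the scale disc, 53 mm above the worktop.
- target_tip (a point): Inner end of the red line, at 52 mm from the dial's axis: seen from above the end of the index lies at this point when the dial is set. The line is fixed, radial, 3 mm wide, 54 to 71 mm from the axis, with a red tab at its outer end (top 57 mm above the worktop). Its angle varies: 1.3 rad clockwise to 0.3 rad counter-clockwise of the mixer's front.
- start (a joint): Travel of the green start button (m): 0 = up, 0.006 = fully down; a spring brings it up again, fully down takes about 5 N.
- start_top (a point): Centre of the top of the green start button (28 mm across), which is pressed straight down; at (30, -77) mm in the mixer's frame.
- amber_bottle: Brown bottle with black cap, 42 mm across, 91 mm high, standing loose beside the mixer; origin at the centre of its underside. Not to be moved.
- red_bottle: Brown bottle with red cap, 34 mm across, 76 mm high, standing loose beside the mixer; origin at the centre of its underside. Not to be moved.
- specimen_cup: White specimen cup with orange lid, 62 mm across, 70 mm high, standing loose beside the mixer; origin at the centre of its underside. Not to be moved.

How it is judged:
By the outcome, as a careful person would: the job done as asked, in the order asked, and still so for the second after the job is handed in, with the robot touching nothing.
It also fails if it takes over 61 s, if anything falls off the work surface, if the arm or the gripper's body presses on something with over 40 N, if the wrist force passes 120 N, or if a joint passes its speed limit or range.

## Working session

There is one attempt and no reset: what is moved stays moved. The work goes in short steps, Python scripts to look and compute and a tool call to move; the robot and the scene stay as the last step left them, time stands still between calls to the robot, and variables do not carry over. Pictures are saved under pics/ and viewed, and the job is handed in when it is done.

Besides the shell and the picture viewer there is one more tool, called after "Emit:" as name(argument=value, ...) on one line, values as JSON. carry_out: Moves the arm, as the interface text tells. Its arguments: {"type":"object","properties":{"steps":{"type":"array"}},"required":["steps"]}

```bash
ls; mkdir -p pics; python3 - <<'E'
from plant import r
import cv2
s=r.read_state();print({k:s[k] for k in('time_s','tool_pos','tool_rot','force','finger_gap')})
for n in('scene','top'):
    f=r.grab_frame(n);cv2.imwrite(f'pics/{n}0.png',f['img'][:,:,::-1]);print(n,f['fx'],f['fy'],f['cx'],f['cy'],f['k1'],f['R'],f['t'])
E
```

```text
pics
{'time_s': 0.0, 'tool_pos': array([0.25113153, 0.57179809, 0.23086294]), 'tool_rot': array([ 8.37292592e-01,  5.46754631e-01, -5.83390477e-04,  3.85984779e-04]), 'force': array([0.55357839, 0.45608618, 0.41857493]), 'finger_gap': 1.0006296736354543}
scene 428.3584554795022 428.3584554795022 317.9209844791886 197.0568983727705 -0.03366826765896453 [[ 0.58057705 -0.81403309 -0.01674558]
 [-0.58521821 -0.40290807 -0.70369364]
 [ 0.56608298  0.4183482  -0.71030617]] [-0.13236131  0.42044287  0.57477106]
top 439.7319573258521 439.7319573258521 316.7720591437402 196.66274519327328 -0.03336060232823474 [[-2.47724909e-02 -9.99693020e-01 -4.35672865e-04]
 [-9.79546860e-01  2.43603134e-02 -1.99736139e-01]
 [ 1.99685437e-01 -4.52119969e-03 -9.79849624e-01]] [0.20070936 0.48437967 0.82692812]
```

View pics/scene0.png

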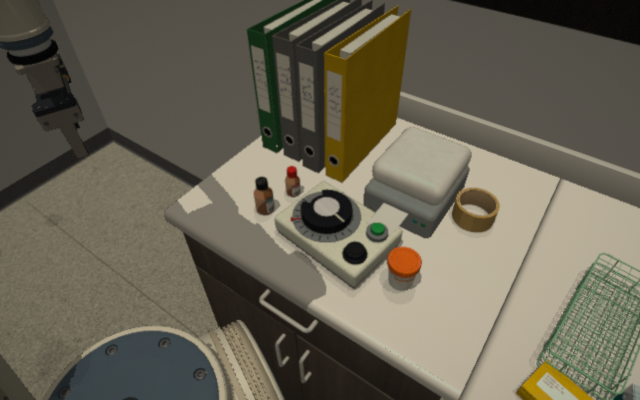

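View pics/top0.png

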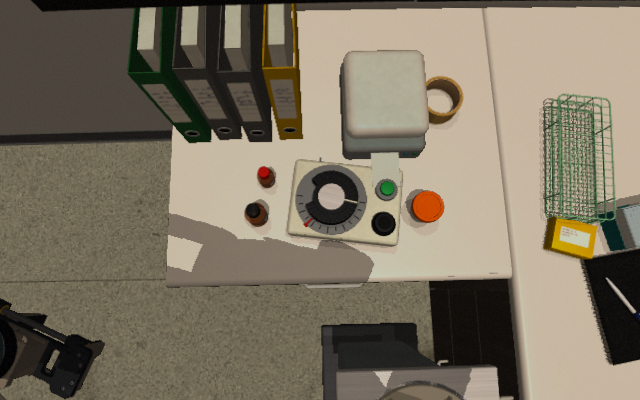

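```bash
python3 - <<'E'
import cv2
i=cv2.imread('pics/top0.png');cv2.imwrite('pics/top0c.png',cv2.resize(i[145:260,270:410],None,fx=5,fy=5,interpolation=cv2.INTER_CUBIC))
i=cv2.imread('pics/scene0.png');cv2.imwrite('pics/scene0c.png',cv2.resize(i[150:300,240:440],None,fx=4,fy=4,interpolation=cv2.INTER_CUBIC))
E
```

```text
(no output)
```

View pics/top0c.png

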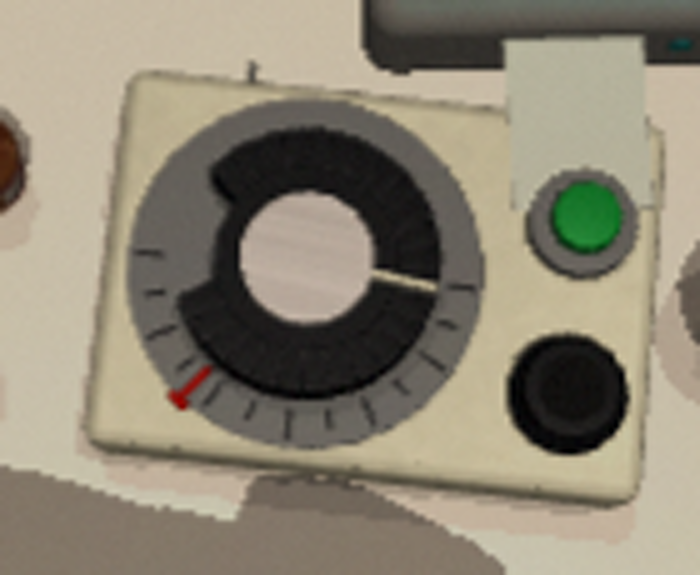

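View pics/scene0c.png

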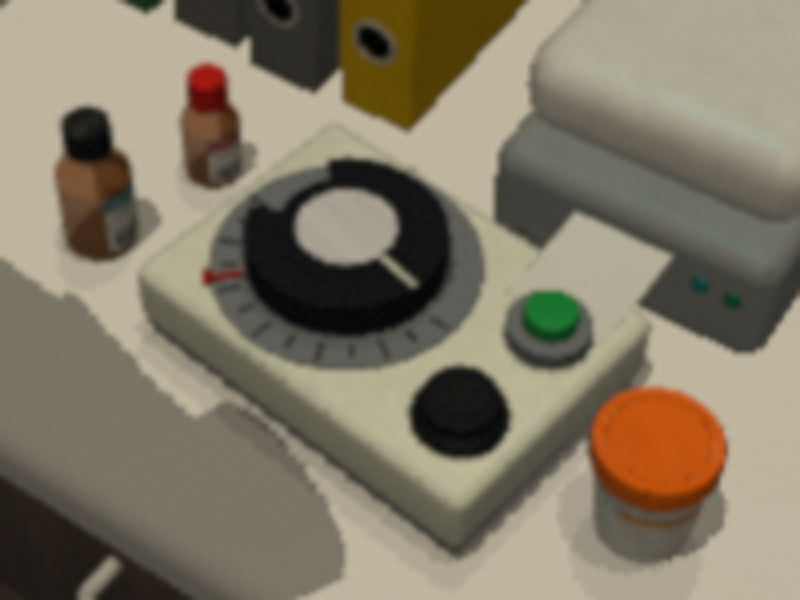

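```bash
cat > h.py <<'E'
import numpy as np,cv2
from scipy.optimize import least_squares
def proj(f,X):
    c=np.asarray(X,float)@np.array(f['R']).T+np.array(f['t']);s=c[...,:2]/c[...,2:]
    s=s*(1+f['k1']*(s**2).sum(-1,keepdims=True));return s*[f['fx'],f['fy']]+[f['cx'],f['cy']]
def ray(f,p):
    K=np.array([[f['fx'],0,f['cx']],[0,f['fy'],f['cy']],[0,0,1.]])
    u=cv2.undistortPoints(np.array([[p]],float),K,np.array([f['k1'],0,0,0.]))[0,0]
    R=np.array(f['R']);return -R.T@f['t'],R.T@np.array([u[0],u[1],1])
def onz(f,p,z):
    o,d=ray(f,p);return o+d*(z-o[2])/d[2]
def tri(fs,ps):
    A=np.zeros((3,3));b=np.zeros(3)
    for f,p in zip(fs,ps):
        o,d=ray(f,p);d/=np.linalg.norm(d);M=np.eye(3)-np.outer(d,d);A+=M;b+=M@o
    X=np.linalg.solve(A,b);return X,[proj(f,X)-p for f,p in zip(fs,ps)]
E
cat > m.py <<'E'
from plant import r
from h import *
T=r.grab_frame('top');S=r.grab_frame('scene')
def t(x,y):return np.array([(x+.5)/5-.5+270,(y+.5)/5-.5+145])
def s(x,y):return np.array([(x+.5)/4-.5+240,(y+.5)/4-.5+150])
obs=[('axis',(0,30,78),t(306,257),s(347,226)),('disc',(0,30,53.5),t(305,273),s(347,267)),('cup',(-38,-77,70),t(568,390),s(461,410))]
btn=(t(588,217),s(551,315))
for n,_,a,b in obs: print(n,*[np.round(v,4) for v in (tri([T,S],[a,b])[0],)],np.round(tri([T,S],[a,b])[1],1))
print('btn',tri([T,S],btn))
for n,a,b in [('paper1',(505,38),(575,210)),('paper2',(643,38),(672,255)),('paper4',(655,205),(608,325)),('paper3',(512,210),(510,285))]:
    print(n,tri([T,S],[t(*a),s(*b)]))
def W(p,m):
    c,q=np.cos(p[2]),np.sin(p[2]);x,y,z=np.array(m)/1000.;return np.array([p[0]+c*x-q*y,p[1]+q*x+c*y,z])
def res(p):
    o=[]
    for n,m,a,b in obs:
        X=W(p,m);o+=[proj(T,X)-a,proj(S,X)-b]
    X=W(p,(30,-77,p[3]*1000));o+=[proj(T,X)-btn[0],proj(S,X)-btn[1]]
    return np.concatenate(o)
g=least_squares(res,[.5,0,0,.06]);p=g.x;print('pose',p,np.round(g.fun,1))
ax=W(p,(0,30,78));
for n,z,a,b in [('idx',.078,(436,287),(416,286)),('redin',.054,(210,368),(243,274)),('redtab',.057,(178,405),(207,277))]:
    for X in (onz(T,t(*a),z),onz(S,s(*b),z)):
        d=(X-ax)[:2];th=np.arctan2(d[1],d[0])-p[2]-np.pi;print(n,np.round(X,4),'r',np.hypot(*d),'ang',(th+np.pi)%(2*np.pi)-np.pi)
print('axis',ax,'btn',W(p,(30,-77,p[3]*1000)))
E
python3 m.py
```

```text
axis [0.4847 0.1613 0.0759] [[ 0.2 -0.2]
 [-0.3  0.1]]
disc [0.4843 0.1609 0.0459] [[ 0.1 -0.1]
 [-0.2  0. ]]
cup [0.4331 0.06   0.0556] [[ 0.1 -0.1]
 [-0.1  0. ]]
btn (array([0.49940075, 0.05035545, 0.0669313 ]), [array([-0.0124678,  0.0126012]), array([ 0.01716628, -0.00494476])])
paper1 (array([0.57530127, 0.07854428, 0.05925695]), [array([-0.15680105,  0.15913804]), array([ 0.20583511, -0.06313785])])
paper2 (array([0.57423305, 0.02261685, 0.05990616]), [array([ 0.0654229 , -0.06340781]), array([-0.08607175,  0.02685726])])
paper4 (array([0.50337995, 0.02369139, 0.07279027]), [array([ 0.58110361, -0.56622868]), array([-0.79388133,  0.2285432 ])])
paper3 (array([0.50460192, 0.07847086, 0.06528079]), [array([ 0.63056926, -0.6417307 ]), array([-0.86036237,  0.23868445])])
pose [ 0.47815354  0.13035832 -0.14204894  0.07014387] [ 0.9  0.7 -0.4  0.3  0.7  0.  -0.4 -1.7  1.5  0.6 -0.5 -3.4  0.6  0.9
 -0.3 -0.2]
idx [0.4709 0.1122 0.078 ] r 0.04922216425143811 ang 1.4773875208743465
idx [0.4695 0.1094 0.078 ] r 0.0522619029631869 ang 1.4639987757002624
redin [0.4453 0.1999 0.054 ] r 0.05437794123761756 ang -0.6790443697293549
redin [0.4446 0.1972 0.054 ] r 0.05299724622614208 ang -0.6340053269719723
redtab [0.4306 0.2126 0.057 ] r 0.07377079391019113 ang -0.6509529698854561
redtab [0.4305 0.2092 0.057 ] r 0.07144832851943064 ang -0.6162663317749892
axis [0.48240069 0.16005616 0.078     ] btn [0.49695036 0.04988672 0.07014387]
```

```bash
python3 - <<'E'
import cv2
i=cv2.imread('pics/top0.png');cv2.imwrite('pics/top0d.png',cv2.resize(i[30:220,230:480],None,fx=3.2,fy=3.2,interpolation=cv2.INTER_CUBIC))
i=cv2.imread('pics/scene0.png');cv2.imwrite('pics/scene0d.png',cv2.resize(i[100:300,250:510],None,fx=3,fy=3,interpolation=cv2.INTER_CUBIC))
E
```

```text
(no output)
```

View pics/top0d.png

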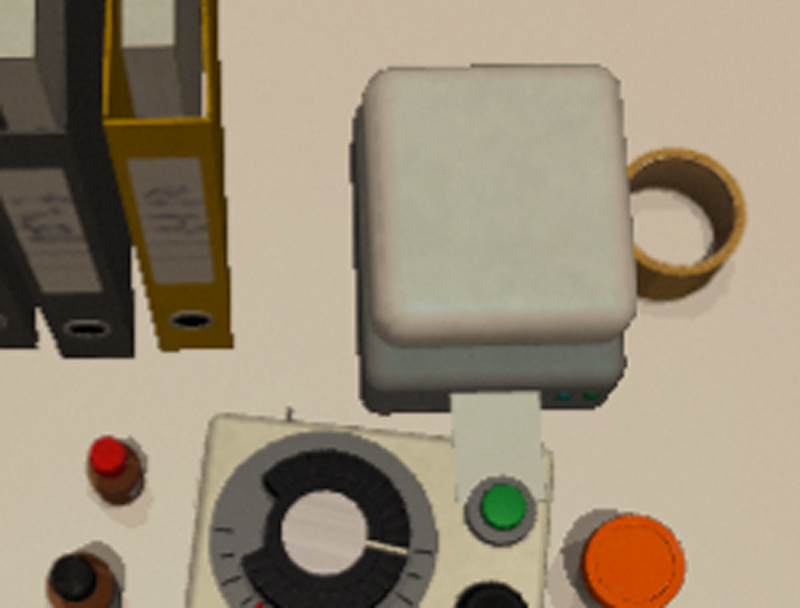

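View pics/scene0d.png

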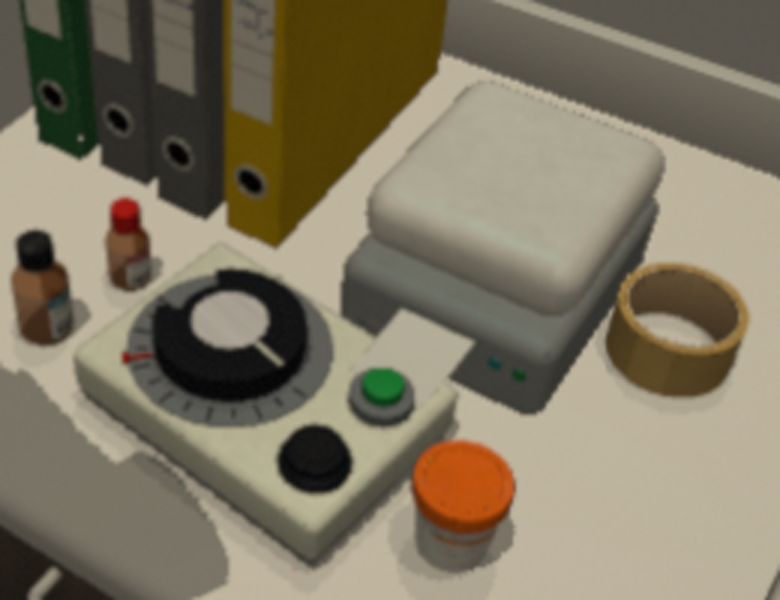

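```bash
cat > m2.py <<'E'
from plant import r
from h import *
T=r.grab_frame('top');S=r.grab_frame('scene')
def t(x,y):return np.array([(x+.5)/3.2-.5+230,(y+.5)/3.2-.5+30])
def s(x,y):return np.array([(x+.5)/3-.5+250,(y+.5)/3-.5+100])
for n,a,b in [('lidFL',(378,332),(378,205)),('lidFR',(625,325),(568,292)),('lidBR',(612,72),(655,150)),('bodyFL',(368,385),(352,258)),('bodyFR',(605,385),(545,350)),
 ('binder low',(232,346),(277,243)),('binder low2',(160,350),(228,225)),('red',(106,452),(124,212)),('amb',(75,572),(36,246)),('cup',(634,556),(463,482))]:
    X,e=tri([T,S],[t(*a),s(*b)]);print(n,np.round(X,3),np.round(e,1).tolist())
E
python3 m2.py
```

```text
lidFL [0.602 0.123 0.11 ] [[1.9, -1.8], [-2.3, 0.7]]
lidFR [ 0.6   -0.022  0.11 ] [[0.7, -0.6], [-0.9, 0.3]]
lidBR [ 0.756 -0.02   0.125] [[-0.8, 0.8], [0.9, -0.4]]
bodyFL [0.58  0.128 0.074] [[1.7, -1.7], [-2.1, 0.6]]
bodyFR [ 0.578 -0.02   0.072] [[2.0, -1.8], [-2.6, 0.8]]
binder low [0.629 0.216 0.006] [[0.2, -0.2], [-0.3, 0.1]]
binder low2 [ 0.63   0.265 -0.001] [[0.4, -0.4], [-0.5, 0.1]]
red [0.54  0.295 0.065] [[-0.2, 0.2], [0.3, -0.1]]
amb [0.462 0.311 0.082] [[-0.2, 0.3], [0.3, -0.1]]
cup [ 0.467 -0.027  0.061] [[-0.7, 0.7], [1.0, -0.3]]
```

Emit:
carry_out(steps=[[[0,-24.8,41,0,0,0,0],[0,-24.8,41,0,0,0,0],[0,-24.8,41,0,0,0,0],[0,-24.8,41,0,0,0,0],[0,-24.8,41,0,0,0,0],[0,-24.8,41,0,0,0,0],[0,-24.8,41,0,0,0,0],[0,-24.8,41,0,0,0,0],[0,-24.8,41,0,0,0,-1],[0,0,0,0,0,0,-1]]])

```text
time_s: 1.3
tool_pos: [0.5022, 0.2153, 0.2318]
tool_rot: [0.787, 0.617, 0.0, 0.001]
force: [0.1, 0.8, 0.1]
finger_gap: 0.15
```

```bash
cat > st.py <<'E'
from plant import r
import numpy as np,cv2,sys
s=r.read_state();q=s['tool_rot'];yaw=2*np.arctan2(q[1],q[0])
yaw=(yaw+np.pi)%(2*np.pi)-np.pi
print('t',s['time_s'],'pos',np.round(s['tool_pos'],4),'yaw',round(yaw,3),'q',np.round(q,3),'F',np.round(s['force'],1),'gap',round(s['finger_gap'],3),np.round(s['joints'],2))
for a in sys.argv[1:]:
    n,tag=a.split(':');f=r.grab_frame(n);cv2.imwrite(f'pics/{n}{tag}.png',f['img'][:,:,::-1]);
    if n=='wrist':print(f['R'],f['t'],f['fx'],f['cx'],f['cy'],f['k1'])
E
python3 st.py wrist:1 top:1
```

```text
t 1.3 pos [0.5022 0.2153 0.2318] yaw 1.331 q [0.787 0.617 0.    0.001] F [0.1 0.8 0.1] gap 0.15 [ 0.4   0.23  1.8  -0.    1.11 -0.93]
[[ 2.36500809e-01  9.71631286e-01 -1.06838732e-04]
 [ 9.30867402e-01 -2.26547120e-01  2.86639637e-01]
 [ 2.78483835e-01 -6.78899588e-02 -9.58038469e-01]] [-0.32876901 -0.45130083  0.26605916] 329.1794799599611 319.69095751783306 198.00184290240355 -0.04522778498981195
```

View pics/wrist1.png

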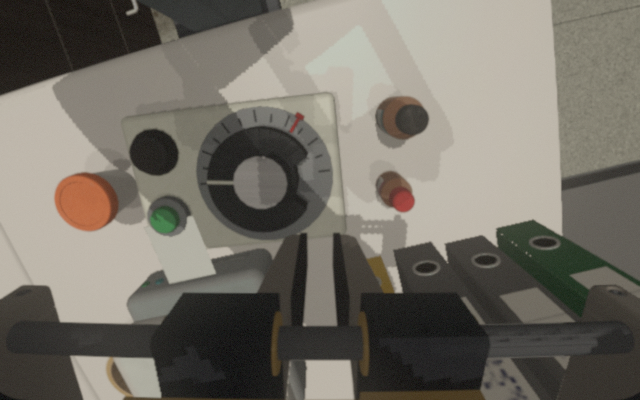

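View pics/top1.png

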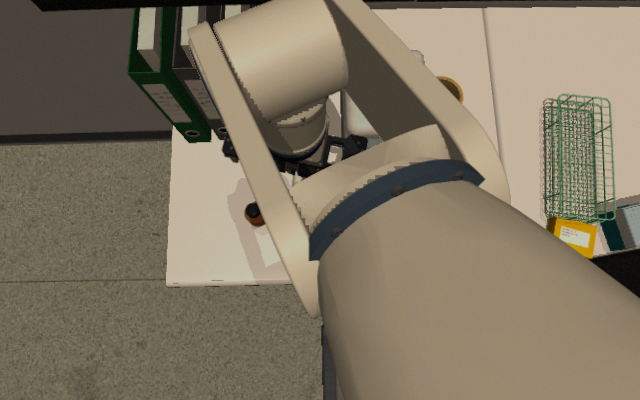

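```bash
python3 - <<'E'
import cv2
i=cv2.imread('pics/wrist1.png');cv2.imwrite('pics/wrist1c.png',cv2.resize(i[85:285,110:350],None,fx=3,fy=3,interpolation=cv2.INTER_CUBIC))
E
```

```text
(no output)
```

View pics/wrist1c.png

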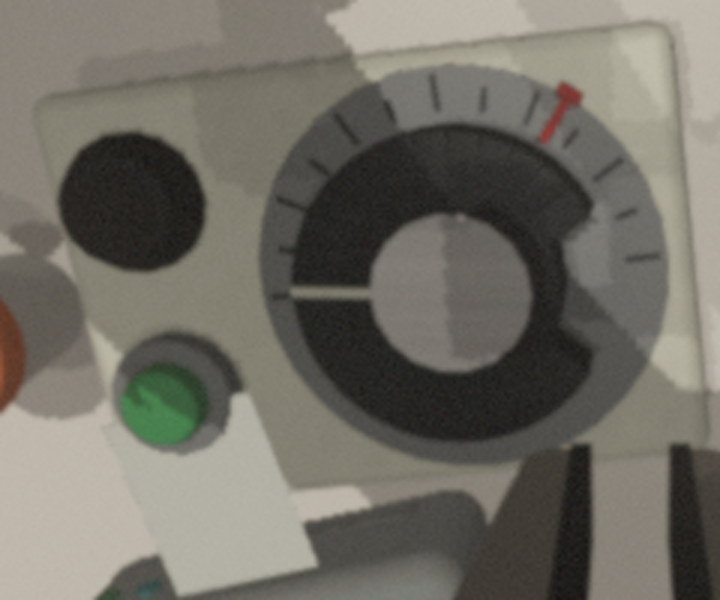

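```bash
cat > m3.py <<'E'
from plant import r
from h import *
S=r.grab_frame('wrist')
def s(x,y):return np.array([(x+.5)/3-.5+110,(y+.5)/3-.5+85])
for z in(.076,.078):print('axis',onz(S,s(452,293),z))
print('disc',onz(S,s(465,265),.0535))
print('btn',onz(S,s(163,403),.069),onz(S,s(163,403),.066))
print('cup',onz(S,s(133,201),.068))
ax=onz(S,s(452,293),.078)
for n,z,p in [('idx',.078,(290,292)),('idxi',.078,(372,294)),('redin',.053,(545,138)),('redtab',.057,(568,92)),
  ('tick-90?',.053,(643,258)),('tick90',.053,(283,296)),('tick m',.053,(434,92)),('notchA',.078,(592,206)),('notchB',.078,(590,350))]:
    X=onz(S,s(*p),z);d=X-ax;print(n,np.round(X,4),'r',round(np.hypot(*d[:2]),4),'worldang',round(np.arctan2(d[1],d[0]),3))
E
python3 m3.py
```

```text
axis [0.48200425 0.16468948 0.076     ]
axis [0.48161398 0.1651659  0.078     ]
disc [0.47800013 0.1664807  0.0535    ]
btn [0.49680633 0.05512367 0.069     ] [0.49751962 0.05338193 0.066     ]
cup [0.42923903 0.0705027  0.068     ]
idx [0.4689 0.1146 0.078 ] r 0.0521 worldang -1.818
idxi [0.4758 0.1401 0.078 ] r 0.0257 worldang -1.799
redin [0.4432 0.2042 0.053 ] r 0.0547 worldang 2.348
redtab [0.4306 0.2156 0.057 ] r 0.0717 worldang 2.362
tick-90? [0.4902 0.2262 0.053 ] r 0.0616 worldang 1.431
tick90 [0.4735 0.1017 0.053 ] r 0.064 worldang -1.698
tick m [0.4202 0.1727 0.053 ] r 0.0619 worldang 3.019
notchA [0.4653 0.2155 0.078 ] r 0.0529 worldang 1.885
notchB [0.5105 0.2033 0.078 ] r 0.0478 worldang 0.922
```

```bash
cat > path.py <<'E'
import numpy as np
ax=np.array([.483,.163])*1000
def plan(phi,yaw,clr=39.5):
    X=np.array([np.cos(yaw),np.sin(yaw)]);Y=np.array([np.sin(yaw),-np.cos(yaw)])
    psi=phi+np.pi/6;u=np.array([np.cos(psi),np.sin(psi)]);n=np.array([np.sin(psi),-np.cos(psi)])
    cs=np.array([18*a*X+10*b*Y for a in(-1,1) for b in(-1,1)])
    h=-(cs@n).min();k=(cs@n).argmin();su=cs[k]@u
    per=np.array([18*a*X+10*b*Y for a in np.linspace(-1,1,41) for b in np.linspace(-1,1,21)])
    for a in np.arange(30,90,.25):
        c=a*u+h*n
        if np.hypot(*(per+c).T).min()>=clr:break
    l=phi-np.pi/6;nl=np.array([-np.sin(l),np.cos(l)])
    q=cs+c;P=per+c;inn=P[np.hypot(*P.T)<54]
    return c,a+su,(inn@nl).min() if len(inn) else 99
if __name__=='__main__':
    yaw=1.331
    for phi in np.linspace(1.33,-.79,13):
        c,r,cl=plan(phi,yaw);w=c+ax;print(round(phi,2),'xy',np.round(w,1),'contact r',round(r,1),'lead clr',round(cl,1))
E
python3 path.py
```

```text
1.33 xy [484.3 221.9] contact r 45.6 lead clr 22.2
1.15 xy [492.5 220.1] contact r 42.2 lead clr 21.3
0.98 xy [499.8 218.2] contact r 40.2 lead clr 22.0
0.8 xy [507.  216.5] contact r 75.7 lead clr 24.4
0.62 xy [519.  210.9] contact r 74.4 lead clr 23.8
0.45 xy [528.7 202. ] contact r 71.3 lead clr 23.2
0.27 xy [534.8 190.3] contact r 66.1 lead clr 21.2
0.09 xy [536.6 177.3] contact r 59.1 lead clr 15.8
-0.08 xy [534.6 164.9] contact r 51.0 lead clr 10.6
-0.26 xy [532.1 154.9] contact r 45.2 lead clr 8.3
-0.44 xy [530.1 146.8] contact r 41.8 lead clr 9.2
-0.61 xy [528.3 139.6] contact r 40.1 lead clr 12.2
-0.79 xy [526.4 132.2] contact r 59.5 lead clr 17.2
```

```bash
python3 - <<'E'
from path import *
for off in(0,.2,.35,.45):
    phi=0.;c,r,cl=plan(phi,phi+off);print(off,'polar r',np.hypot(*c),'ang-phi',np.arctan2(c[1],c[0])-phi,r,cl)
E
```

```text
0 polar r 58.95716303114659 ang-phi 0.21938428854249092 45.661542731880104 22.223547906108088
0.2 polar r 57.786183998876076 ang-phi 0.25734543147616007 41.86405606924618 21.266778293162034
0.35 polar r 57.723418543343236 ang-phi 0.29717074259352727 40.24782978249455 22.01420845443201
0.45 polar r 58.10861512572482 ang-phi 0.32794959626489234 39.784052504425304 23.20745416740844
```

Emit:
carry_out(steps=[[[0,4,-6,0,0,0,0],[0,0,0,40,0,0,0],[0,0,0,40,0,0,0],[0,0,0,35,0,0,0],[0,0,0,15,0,0,0],[0,0,0,0,0,0,0]]])

```text
time_s: 2.05
tool_pos: [0.492, 0.2255, 0.0994]
tool_rot: [0.786, 0.618, -0.002, -0.001]
force: [-0.5, -0.8, -0.2]
finger_gap: 0.004
```

```bash
python3 st.py wrist:2
```

```text
t 2.05 pos [0.492  0.2255 0.0994] yaw 1.332 q [ 0.786  0.618 -0.002 -0.001] F [-0.5 -0.8 -0.2] gap 0.004 [ 0.43  0.39  1.92  0.    0.83 -0.91]
[[ 0.23519105  0.9719469  -0.0020977 ]
 [ 0.93277984 -0.22510586  0.2815122 ]
 [ 0.27314271 -0.06816585 -0.95955535]] [-0.335463   -0.40238392  0.14559564] 329.1794799599611 319.69095751783306 198.00184290240355 -0.04522778498981195
```

View pics/wrist2.png

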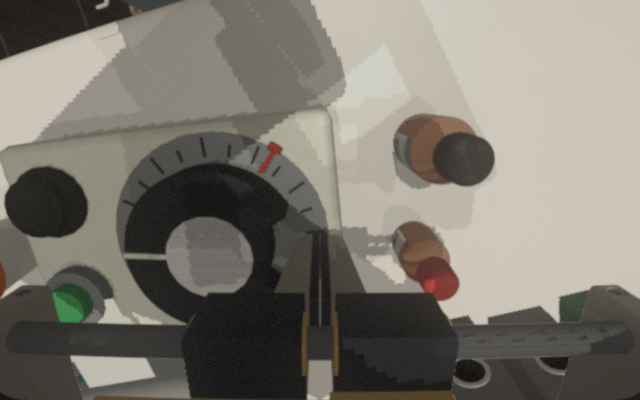

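Emit:
carry_out(steps=[[[0,-4,6,0,0,0,0],[0,0,0,0,0,0,0],[0,0,0,11,0,0,0],[0,0,0,11,0,0,0],[0,0,0,0,0,0,0]]])

```text
time_s: 2.6
tool_pos: [0.4983, 0.219, 0.0779]
tool_rot: [0.787, 0.618, -0.001, -0.0]
force: [0.3, -0.4, -0.7]
finger_gap: 0.002
```

```bash
python3 st.py wrist:3
```

```text
t 2.6 pos [0.4983 0.219  0.0779] yaw 1.331 q [ 0.787  0.618 -0.001 -0.   ] F [ 0.3 -0.4 -0.7] gap 0.002 [ 0.41  0.43  1.93  0.    0.79 -0.92]
[[ 2.35913324e-01  9.71773650e-01 -9.36654054e-04]
 [ 9.32085627e-01 -2.26005578e-01  2.83086317e-01]
 [ 2.74884134e-01 -6.76568759e-02 -9.59093979e-01]] [-0.33110597 -0.40322362  0.1218773 ] 329.1794799599611 319.69095751783306 198.00184290240355 -0.04522778498981195
```

View pics/wrist3.png

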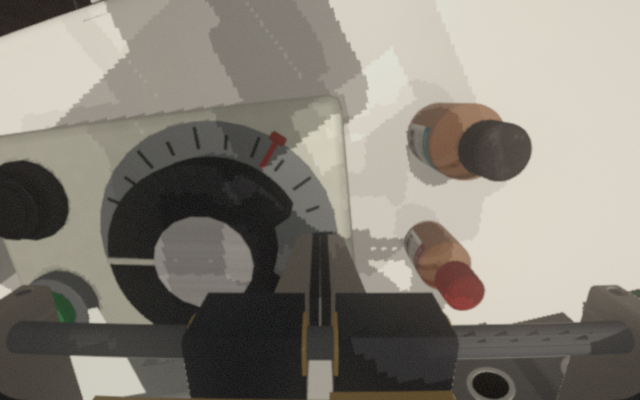

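Emit:
carry_out(steps=[[[0,-0.2,5.1,0,0,0,1],[0,-0.2,5.1,0,0,0,1],[0,-0.2,5.1,0,0,0,1],[0,-0.2,5.1,0,0,0,1],[0,-0.2,5.1,0,0,0,1],[0,-0.2,5.1,0,0,0,1],[0,-0.2,5.1,0,0,0,1],[0,0,0,0,0,0,0]]])

```text
time_s: 3.45
tool_pos: [0.5298, 0.2014, 0.0796]
tool_rot: [0.936, 0.352, -0.0, -0.0]
force: [-0.5, 1.1, 1.0]
finger_gap: 0.004
```

```bash
python3 st.py wrist:4 scene:4
```

```text
t 3.45 pos [0.5298 0.2014 0.0796] yaw 0.719 q [ 0.936  0.352 -0.    -0.   ] F [-0.5  1.1  1. ] gap 0.004 [ 0.36  0.45  1.88  0.    0.81 -0.36]
[[ 7.51712522e-01  6.59490557e-01  6.99298173e-04]
 [ 6.32107949e-01 -7.20802346e-01  2.84400279e-01]
 [ 1.88063354e-01 -2.13345219e-01 -9.58705373e-01]] [-0.53184403 -0.17812815  0.18901379] 329.1794799599611 319.69095751783306 198.00184290240355 -0.04522778498981195
```

View pics/wrist4.png

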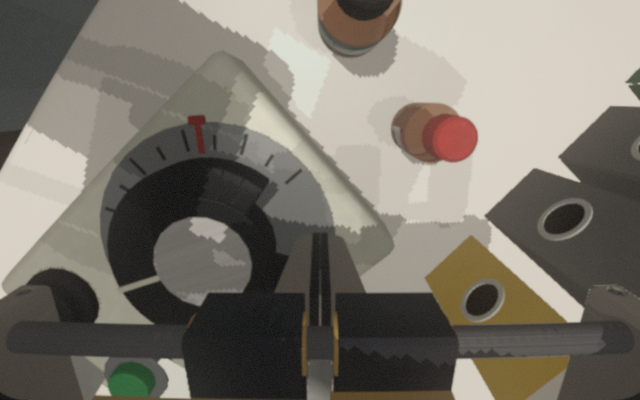

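View pics/scene4.png

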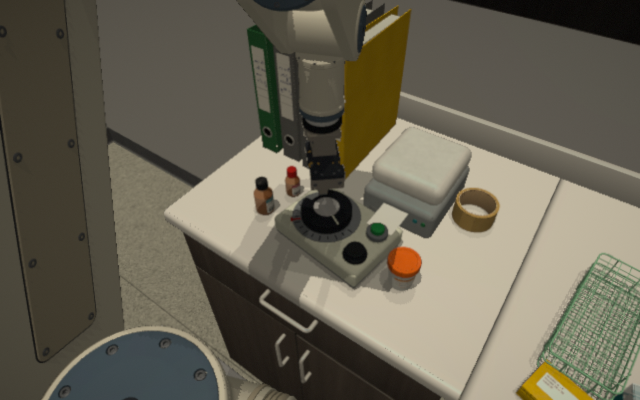

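Emit:
carry_out(steps=[[[0,-1,5.1,1,0,0,1],[0,-0.3,5.1,0,0,0,1],[0,-0.3,5.1,0,0,0,1],[0,-0.3,5.1,0,0,0,1],[0,-0.3,5.1,0,0,0,1],[0,-0.3,5.1,0,0,0,1],[0,-0.3,5.1,0,0,0,1],[0,-0.3,5.1,0,0,0,1],[0,0,0,0,0,0,0]]])

```text
time_s: 4.45
tool_pos: [0.5427, 0.1634, 0.0785]
tool_rot: [1.0, 0.011, -0.0, -0.0]
force: [-0.6, 1.0, -0.2]
finger_gap: 0.005
```

```bash
python3 st.py wrist:5 
```

```text
t 4.45 pos [0.5427 0.1634 0.0785] yaw 0.023 q [ 1.     0.011 -0.    -0.   ] F [-0.6  1.  -0.2] gap 0.005 [0.29 0.45 1.88 0.   0.81 0.27]
[[ 9.99705273e-01  2.42766107e-02 -1.17229708e-04]
 [ 2.33078709e-02 -9.58439730e-01  2.84341391e-01]
 [ 6.79048764e-03 -2.84260320e-01 -9.58723088e-01]] [-0.54682627  0.15609444  0.2874523 ] 329.1794799599611 319.69095751783306 198.00184290240355 -0.04522778498981195
```

View pics/wrist5.png

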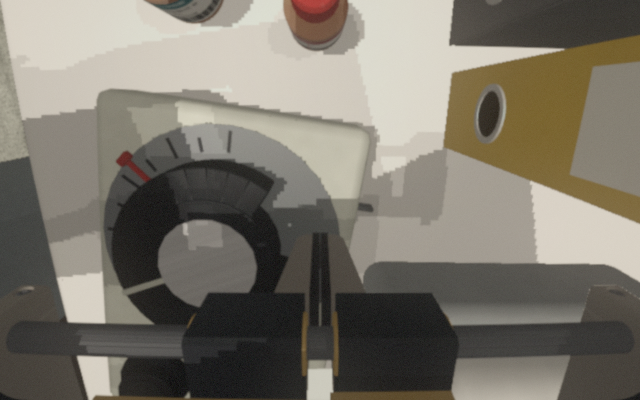

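```bash
cat > ang.py <<'E'
from plant import r
from h import *
import sys
f=r.grab_frame('wrist')
def go(io,ii,ri,ro,c):
    A=onz(f,io,.078);B=onz(f,ii,.078);C=onz(f,ri,.0535);D=onz(f,ro,.057);O=onz(f,c,.078)
    print('axis by centre',O)
    for ax in (O[:2],np.array([.483,.163])):
        a=lambda P:np.arctan2(*(P[:2]-ax)[::-1])%(2*np.pi)
        print('idx',a(A),a(B),'red',a(C),a(D),'remaining deg (outer)',np.degrees(a(A)-a(C)),'r',np.hypot(*(A[:2]-ax)),np.hypot(*(C[:2]-ax)))
    print('line dirs',np.arctan2(*(A-B)[:2][::-1])%(2*np.pi),np.arctan2(*(D-C)[:2][::-1])%(2*np.pi))
v=eval(sys.argv[1]);go(*v)
E
python3 ang.py "(124,291),(162,279),(148,180),(124,159),(208,262)"
```

```text
axis by centre [0.48523307 0.16305334 0.078     ]
idx 3.525479365253945 3.546464206975827 red 2.389205723405151 2.3595803468012084 remaining deg (outer) 65.10368404989558 r 0.0513020969464987 0.05393414411559943
idx 3.5414678505138433 3.5787619607177525 red 2.359314470422765 2.3359545084347237 remaining deg (outer) 67.73239941634341 r 0.04921787325670327 0.05236371474714874
line dirs 3.5007075084434733 2.2590193810559995
```

Emit:
carry_out(steps=[[[0,-0.3,5.1,0,0,0,1],[0,-0.3,5.1,0,0,0,1],[0,-0.3,5.1,0,0,0,1],[0,-0.3,5.1,0,0,0,1],[0,-0.3,5.1,0,0,0,1],[0,-0.3,5.1,0,0,0,1],[0,-0.3,5.1,0,0,0,1],[0,-0.3,5.1,0,0,0,1],[0,-0.3,5.1,0,0,0,1],[0,0,0,0,0,0,0]]])

```text
time_s: 5.55
tool_pos: [0.5272, 0.1218, 0.0791]
tool_rot: [0.928, -0.372, 0.001, -0.0]
force: [3.2, 0.2, 0.0]
finger_gap: 0.005
```

```bash
python3 st.py wrist:6 scene:6
```

```text
t 5.55 pos [0.5272 0.1218 0.0791] yaw -0.761 q [ 0.928 -0.372  0.001 -0.   ] F [3.2 0.2 0. ] gap 0.005 [ 0.22  0.42  1.94 -0.    0.78  0.99]
[[ 0.72480685 -0.68895046  0.00151655]
 [-0.66113502 -0.69492121  0.28281617]
 [-0.19379245 -0.20598974 -0.95917293]] [-0.29812236  0.44526729  0.3725012 ] 329.1794799599611 319.69095751783306 198.00184290240355 -0.04522778498981195
```

View pics/wrist6.png

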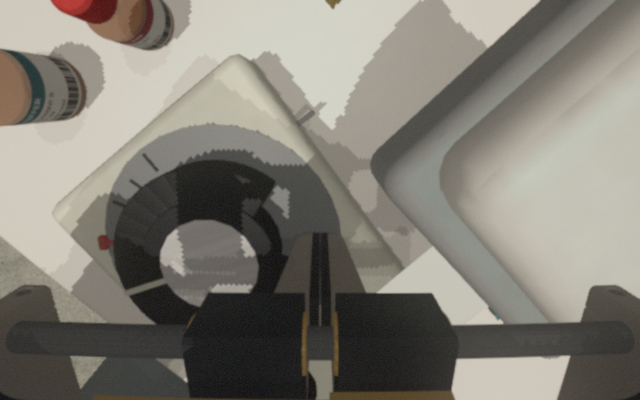

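View pics/scene6.png

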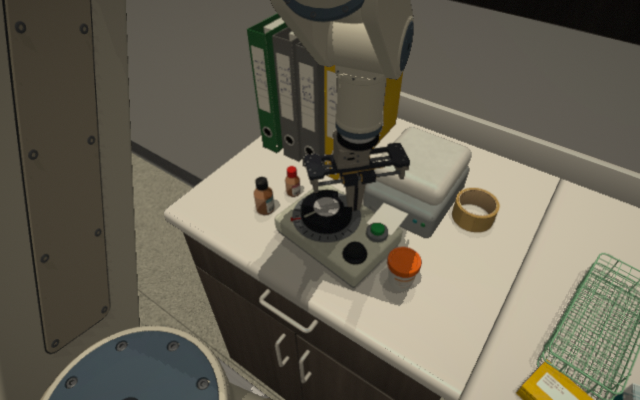

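```bash
python3 ang.py "(131,297),(166,281),(113,246),(104,242),(209,261)"; python3 - <<'E'
import cv2
i=cv2.imread('pics/scene6.png');cv2.imwrite('pics/scene6c.png',cv2.resize(i[180:250,270:370],None,fx=7,fy=7,interpolation=cv2.INTER_CUBIC))
i=cv2.imread('pics/wrist6.png');cv2.imwrite('pics/wrist6c.png',cv2.resize(i[200:330,70:270],None,fx=4,fy=4,interpolation=cv2.INTER_CUBIC))
E
```

```text
axis by centre [0.48613993 0.16283638 0.078     ]
idx 2.838431612157465 2.841092349199397 red 2.4322368353192174 2.3707763429210646 remaining deg (outer) 23.27324637308992 r 0.0505909681270984 0.06691421482851376
idx 2.82200180105466 2.809138759818334 red 2.4024277068608813 2.339917711634578 remaining deg (outer) 24.03982479032799 r 0.047551799174585685 0.06445375628872398
line dirs 2.8353290751040467 1.3720692063597208
```

View pics/scene6c.png

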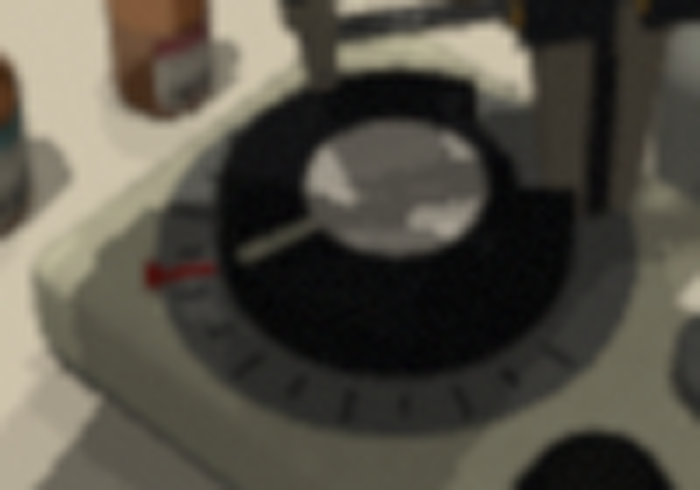

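View pics/wrist6c.png

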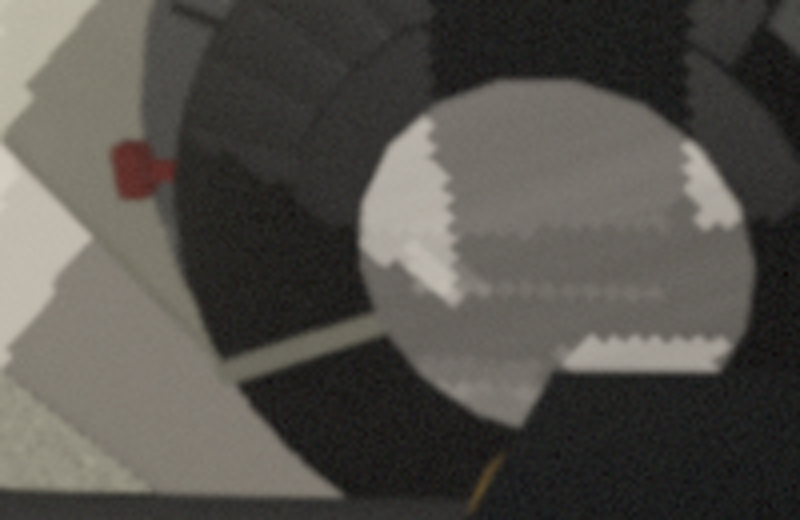

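Emit:
carry_out(steps=[[[0,-0.3,5.1,0,0,0,1],[0,-0.3,5.1,0,0,0,1],[0,-0.3,5.1,0,0,0,1],[0,-0.3,5.1,0,0,0,1],[0,0,0,0,0,0,0],[0,0,0,0,0,0,0]]])

```text
time_s: 6.3
tool_pos: [0.5096, 0.1102, 0.0786]
tool_rot: [0.85, -0.526, -0.0, 0.0]
force: [1.7, -1.0, 1.3]
finger_gap: 0.002
```

```bash
python3 st.py wrist:7 scene:7;python3 - <<'E'
import cv2
i=cv2.imread('pics/scene7.png');cv2.imwrite('pics/scene7c.png',cv2.resize(i[180:250,270:370],None,fx=7,fy=7,interpolation=cv2.INTER_CUBIC))
i=cv2.imread('pics/wrist7.png');cv2.imwrite('pics/wrist7c.png',cv2.resize(i[200:330,70:270],None,fx=4,fy=4,interpolation=cv2.INTER_CUBIC))
E
```

```text
t 6.3 pos [0.5096 0.1102 0.0786] yaw -1.108 q [ 0.85  -0.526 -0.     0.   ] F [ 1.7 -1.   1.3] gap 0.002 [ 0.21  0.4   1.98 -0.    0.77  1.32]
[[ 4.47711136e-01 -8.94178145e-01 -4.27344432e-04]
 [-8.57129154e-01 -4.29296913e-01  2.84664320e-01]
 [-2.54724071e-01 -1.27081097e-01 -9.58627166e-01]] [-0.12917458  0.49609374  0.38855344] 329.1794799599611 319.69095751783306 198.00184290240355 -0.04522778498981195
```

View pics/scene7c.png

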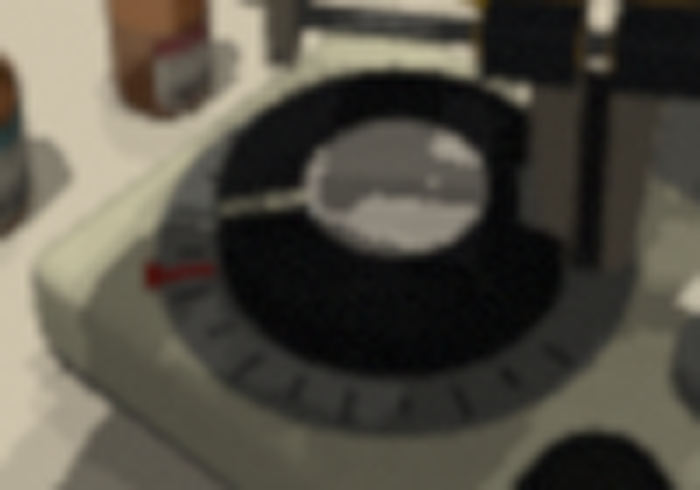

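View pics/wrist7c.png

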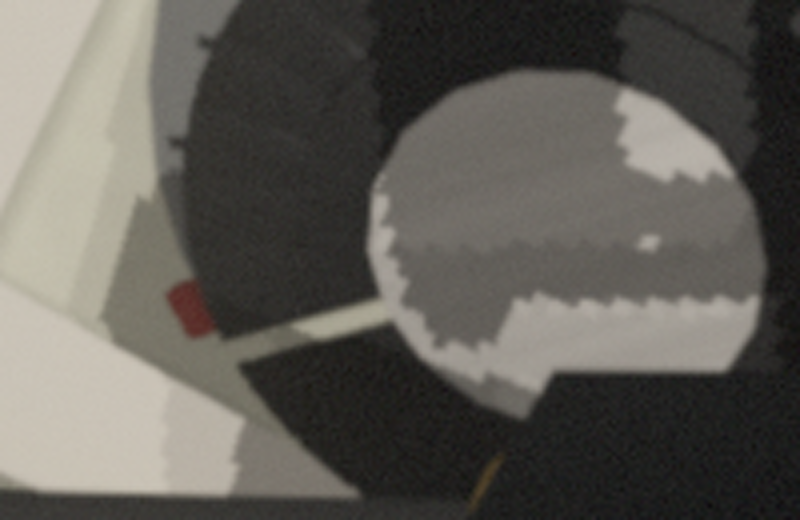

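```bash
cat > angs.py <<'E'
from plant import r
from h import *
import sys
name,k,ox,oy,pts=sys.argv[1],float(sys.argv[2]),float(sys.argv[3]),float(sys.argv[4]),eval(sys.argv[5])
f=r.grab_frame(name)
z=dict(io=.078,ii=.078,ri=.0535,ro=.057,c=.078)
P={n:onz(f,((x+.5)/k-.5+ox,(y+.5)/k-.5+oy),z[n]) for n,(x,y) in pts.items()}
axs=[np.array([.4845,.163])]+([P['c'][:2]] if 'c' in P else [])
for ax in axs:
    print('axis',ax,{n:(round(float(np.degrees(np.arctan2(*(p[:2]-ax)[::-1])%(2*np.pi))),1),round(float(np.hypot(*(p[:2]-ax)))*1000,1)) for n,p in P.items()})
E
python3 angs.py wrist 4 70 200 "dict(io=(232,350),ii=(388,308),ro=(192,310))"
python3 angs.py scene 7 270 180 "dict(io=(220,211),ii=(305,196),ri=(215,268),ro=(155,274),c=(397,188))"
```

```text
axis [0.4845 0.163 ] {'io': (135.4, 48.2), 'ii': (137.6, 24.7), 'ro': (135.2, 68.4)}
axis [0.4845 0.163 ] {'io': (139.0, 50.1), 'ii': (139.8, 25.3), 'ri': (138.1, 52.5), 'ro': (139.2, 70.3), 'c': (243.4, 4.0)}
axis [0.48272947 0.15946884] {'io': (134.7, 51.2), 'ii': (131.4, 26.5), 'ri': (134.0, 53.7), 'ro': (136.2, 71.4), 'c': (0.0, 0.0)}
```

Emit:
carry_out(steps=[[[0,0,-3,0,0,0,0],[0,0,-2,0,0,0,0],[0,0,0,-30,0,0,0],[0,0,0,-40,0,0,0],[0,0,0,-40,0,0,0],[0,0,0,-40,0,0,0],[0,0,0,0,0,0,0]]])

```text
time_s: 7.2
tool_pos: [0.5169, 0.1131, 0.2338]
tool_rot: [0.849, -0.528, 0.003, -0.003]
force: [1.3, 1.1, -0.7]
finger_gap: 0.004
```

```bash
python3 st.py wrist:8 scene:8;python3 - <<'E'
import cv2
i=cv2.imread('pics/scene8.png');cv2.imwrite('pics/scene8c.png',cv2.resize(i[180:250,270:370],None,fx=7,fy=7,interpolation=cv2.INTER_CUBIC))
E
```

```text
t 7.2 pos [0.5169 0.1131 0.2338] yaw -1.112 q [ 0.849 -0.528  0.003 -0.003] F [ 1.3  1.1 -0.7] gap 0.004 [0.21 0.2  1.84 0.   1.1  1.32]
[[ 0.44452597 -0.89576481  0.00143921]
 [-0.86092622 -0.42679238  0.27686514]
 [-0.24739181 -0.1243128  -0.96090771]] [-0.12838071  0.46283928  0.5359165 ] 329.1794799599611 319.69095751783306 198.00184290240355 -0.04522778498981195
```

View pics/scene8c.png

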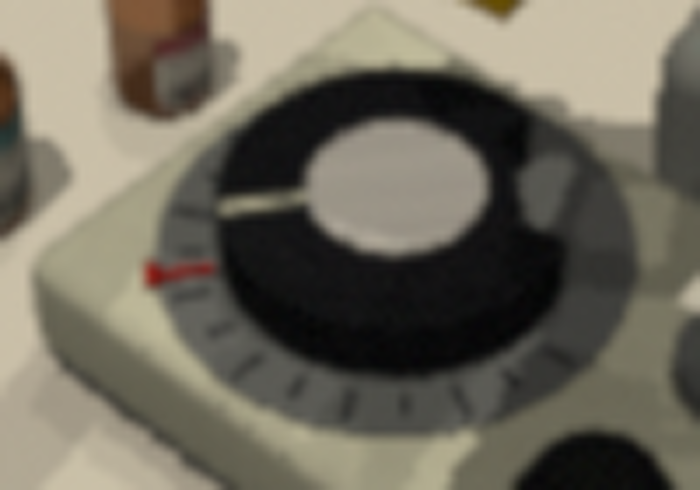

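View pics/wrist8.png

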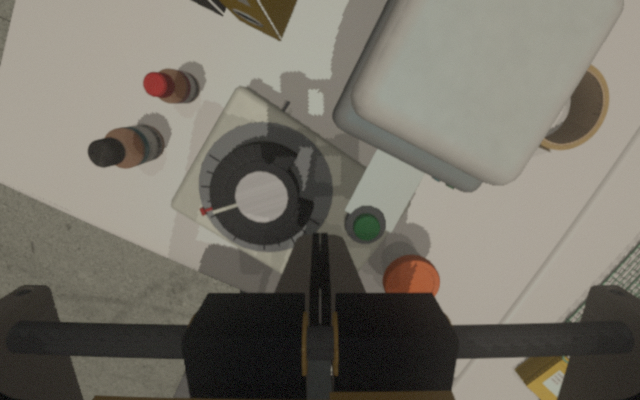

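```bash
python3 - <<'E'
import cv2
i=cv2.imread('pics/wrist8.png');cv2.imwrite('pics/wrist8c.png',cv2.resize(i[135:255,190:340],None,fx=5,fy=5,interpolation=cv2.INTER_CUBIC))
E
```

```text
(no output)
```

View pics/wrist8c.png

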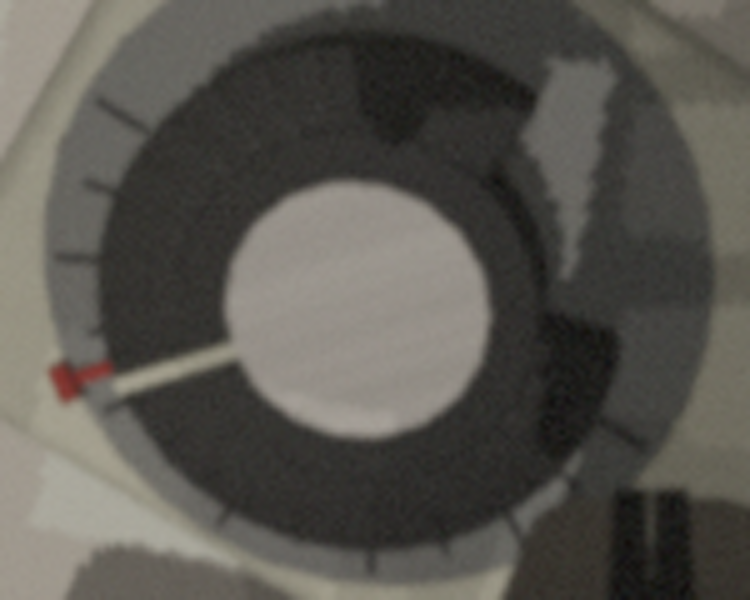

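```bash
python3 angs.py wrist 5 190 135 "dict(io=(117,387),ii=(236,351),ri=(112,370),ro=(67,381),c=(358,310))"
python3 angs.py scene 7 270 180 "dict(io=(220,208),ii=(305,197),ri=(215,268),ro=(153,275),c=(397,187))"
```

```text
axis [0.4845 0.163 ] {'io': (138.5, 50.1), 'ii': (143.5, 25.2), 'ri': (139.3, 60.4), 'ro': (137.5, 68.7), 'c': (235.2, 3.6)}
axis [0.48242763 0.16001561] {'io': (134.4, 50.7), 'ii': (135.3, 25.6), 'ri': (135.9, 60.8), 'ro': (134.5, 69.3), 'c': (0.0, 0.0)}
axis [0.4845 0.163 ] {'io': (137.7, 49.8), 'ii': (140.6, 25.4), 'ri': (138.1, 52.5), 'ro': (139.4, 70.9), 'c': (246.4, 3.6)}
axis [0.48305415 0.15969375] {'io': (133.9, 51.1), 'ii': (133.1, 26.6), 'ri': (134.5, 53.8), 'ro': (136.7, 72.1), 'c': (0.0, 0.0)}
```

```bash
python3 - <<'E'
from plant import r
from h import *
f=r.grab_frame('wrist');s=r.read_state();from scipy.spatial.transform import Rotation as Ro
o=-np.array(f['R']).T@f['t'];Rt=Ro.from_quat(s['tool_rot']).as_matrix();print(o,Rt.T@(o-s['tool_pos']),Rt.T@np.array(f['R'])[2])
ax=np.array([.4825,.160,.078]);print(Rt.T@(ax-s['tool_pos']), s['tool_pos'])
E
```

```text
[0.58598913 0.14860617 0.37969292] [-0.0004762  -0.08109292 -0.15291525] [1.99474533e-04 2.83898021e-01 9.58854459e-01]
[-0.0563076   0.00578975  0.14906602] [0.51306412 0.11216705 0.22700534]
```

Emit:
carry_out(steps=[[[0,-20,15,15,0,0,0],[0,-20,15,15,0,0,0],[0,-16,15,15,0,0,0],[0,0,0,15,0,0,0],[0,0,0,0,0,0,0],[0,0,0,0,0,0,0]]])

```text
time_s: 8.05
tool_pos: [0.4487, 0.1424, 0.168]
tool_rot: [0.849, -0.528, -0.001, 0.001]
force: [0.6, 0.3, 0.7]
finger_gap: 0.006
```

```bash
python3 st.py wrist:9 ;python3 - <<'E'
import cv2
i=cv2.imread('pics/wrist9.png');cv2.imwrite('pics/wrist9c.png',cv2.resize(i[60:260,190:450],None,fx=3,fy=3,interpolation=cv2.INTER_CUBIC))
E
```

```text
t 8.05 pos [0.4487 0.1424 0.168 ] yaw -1.112 q [ 0.849 -0.528 -0.001  0.001] F [0.6 0.3 0.7] gap 0.006 [ 0.3   0.19  2.02 -0.    0.94  1.42]
[[ 4.44242935e-01 -8.95906153e-01 -6.16656074e-04]
 [-8.58351814e-01 -4.25818280e-01  2.86200902e-01]
 [-2.56671733e-01 -1.26613421e-01 -9.58169433e-01]] [-0.07118506  0.43203944  0.46351862] 329.1794799599611 319.69095751783306 198.00184290240355 -0.04522778498981195
```

View pics/wrist9.png

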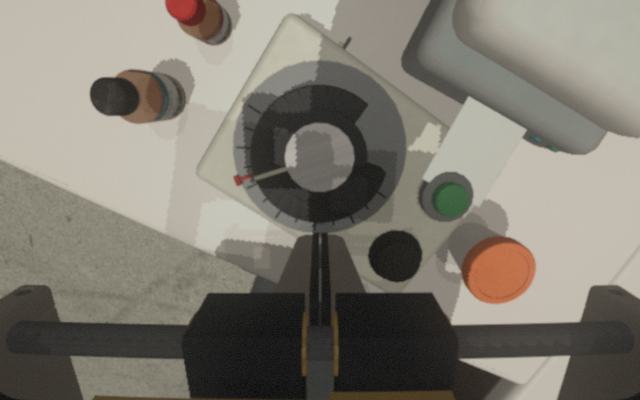

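```bash
python3 - <<'E'
import cv2
i=cv2.imread('pics/wrist9.png');cv2.imwrite('pics/wrist9d.png',cv2.resize(i[120:200,225:365],None,fx=5.5,fy=5.5,interpolation=cv2.INTER_CUBIC))
E
```

```text
(no output)
```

View pics/wrist9d.png

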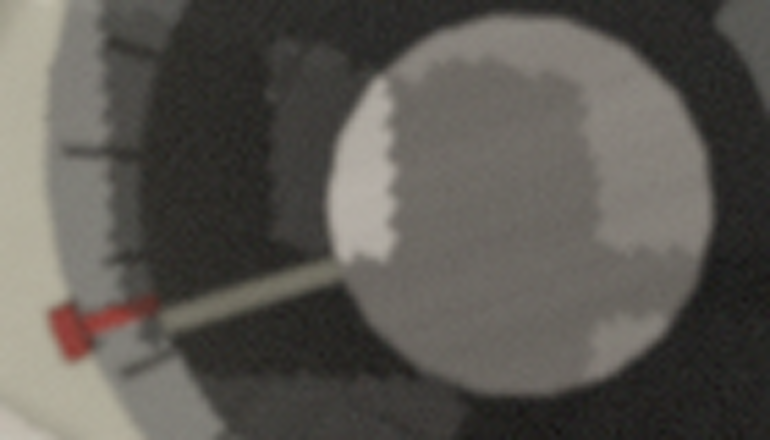

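View pics/wrist9c.png

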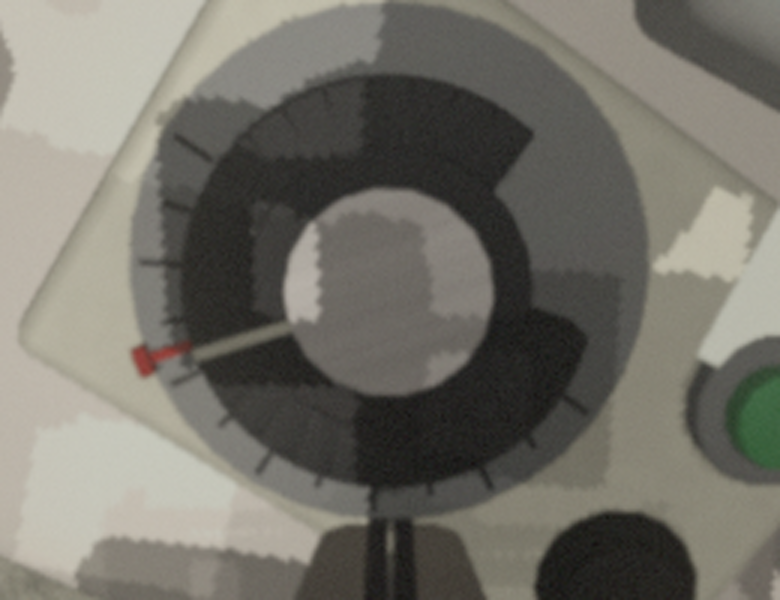

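```bash
cat > fit.py <<'E'
from plant import r
from h import *
f=r.grab_frame('wrist')
def W(p,z,k=3,ox=190,oy=60):return onz(f,((p[0]+.5)/k-.5+ox,(p[1]+.5)/k-.5+oy),z)[:2]
tk={-90:[(177,136),(211,159)],-75:[(166,203),(188,210)],-60:[(140,262),(180,263)],-45:[(167,320),(183,321)],-30:[(173,383),(198,372)],-15:[(219,425),(233,408)],0:[(257,472),(271,451)],15:[(318,487),(323,474)],30:[(372,508),(374,487)],45:[(432,495),(429,480)],60:[(493,488),(481,465)],75:[(535,446),(524,431)],90:[(586,411),(564,396)]}
bd=[(131,262),(649,255),(390,2),(400,517)]
z0=.0535
def res(p):
    o=[]
    for a,ps in tk.items():
        t=p[2]+np.pi+np.radians(a);n=np.array([-np.sin(t),np.cos(t)])
        o+=[(W(q,z0)-p[:2])@n*1e3 for q in ps]
    o+=[(np.hypot(*(W(q,.053)-p[:2]))-.071)*1e3 for q in bd]
    return o
g=least_squares(res,[.483,.161,-.14]);print(g.x,np.round(g.fun,1),np.std(g.fun))
c=g.x[:2];A=lambda P:np.degrees(np.arctan2(*(P-c)[::-1])-g.x[2]-np.pi)%360-360
D=lambda P,Q:np.degrees(np.arctan2(*(P-Q)[::-1])-g.x[2]-np.pi)%360-360
w2=lambda p,z:W(p,z,5.5,225,120)
ri,rm,ro=w2((157,305),z0),w2((88,325),z0),w2((70,332),.057)
io,ii=w2((164,321),.078),w2((340,271),.078)
print('red',A(ri),A(rm),A(ro),D(ro,ri),'r',[np.hypot(*(x-c))*1e3 for x in(ri,rm,ro,io,ii)])
print('idx',A(io),A(ii),D(io,ii))
hub=w2((521,204),.078);print('hub-c',(hub-c)*1e3)
E
python3 fit.py
```

```text
[ 0.48521571  0.16122139 -0.13228311] [-0.   0.   0.3  0.2  0.3 -0.2 -0.4  0.8 -0.1  0.2 -0.1 -1.1 -0.2 -0.3
  0.3  0.4 -0.3 -0.1  0.1  0.1  0.3  0.1 -0.2  0.3 -0.2 -0.1 -0.8 -0.2
 -0.7 -0.8] 0.39234273877438824
red -37.05927400270082 -37.52189903991564 -37.81960427434882 -41.21187715769014 r [np.float64(58.263968903310854), np.float64(69.39562200497579), np.float64(71.3022428609478), np.float64(51.630921993521426), np.float64(26.187120492599266)]
idx -38.27880031358836 -36.461438121671165 -40.14731121763754
hub-c [0.40077644 0.13468052]
```

```bash
python3 - <<'E'
from plant import r
from h import *
f=r.grab_frame('wrist');print(f['t'])
for z in(.066,.070):print(onz(f,(452,200.5),z))
i=cv2.imread('pics/wrist9.png');cv2.imwrite('pics/wrist9e.png',cv2.resize(i[160:240,400:500],None,fx=7,fy=7,interpolation=cv2.INTER_CUBIC))
E
```

```text
[-0.07133926  0.43322245  0.46374612]
[0.50021303 0.04748115 0.066     ]
[0.50055433 0.04953825 0.07      ]
```

View pics/wrist9e.png

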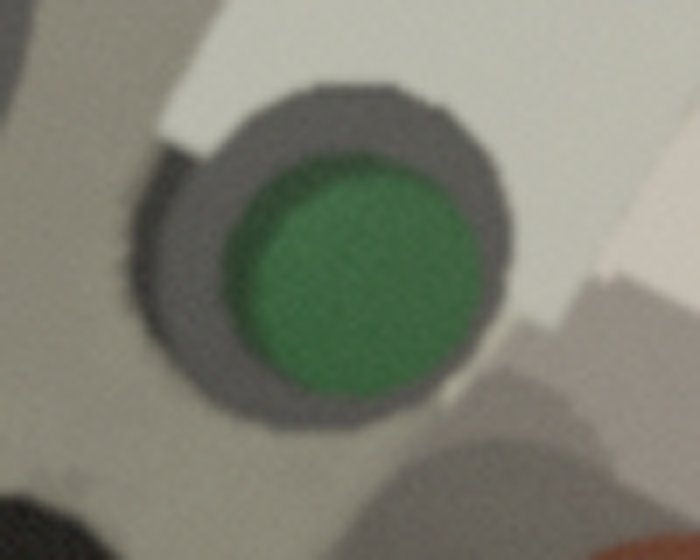

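Emit:
carry_out(steps=[[[0,35,-2,0,0,0,0],[0,35,-2,0,0,0,0],[0,35,-1,0,0,0,0],[0,0,0,0,0,0,0],[0,0,0,30,0,0,0],[0,0,0,30,0,0,0],[0,0,0,5,0,0,0],[0,0,0,0,0,0,0]]])

```text
time_s: 9.0
tool_pos: [0.4993, 0.051, 0.1033]
tool_rot: [0.849, -0.528, -0.001, 0.001]
force: [0.7, 1.0, 0.5]
finger_gap: 0.002
```

```bash
python3 st.py scene:10 wrist:10;python3 - <<'E'
import cv2
i=cv2.imread('pics/scene10.png');cv2.imwrite('pics/scene10c.png',cv2.resize(i[170:290,290:430],None,fx=5,fy=5,interpolation=cv2.INTER_CUBIC))
E
```

```text
t 9.0 pos [0.4993 0.051  0.1033] yaw -1.112 q [ 0.849 -0.528 -0.001  0.001] F [0.7 1.  0.5] gap 0.002 [0.1  0.34 2.   0.   0.81 1.21]
[[ 4.44323058e-01 -8.95866528e-01 -4.28578810e-04]
 [-8.58826012e-01 -4.26088110e-01  2.84370890e-01]
 [-2.54940974e-01 -1.25984469e-01 -9.58714250e-01]] [-0.17606795  0.45598536  0.40325016] 329.1794799599611 319.69095751783306 198.00184290240355 -0.04522778498981195
```

View pics/scene10c.png

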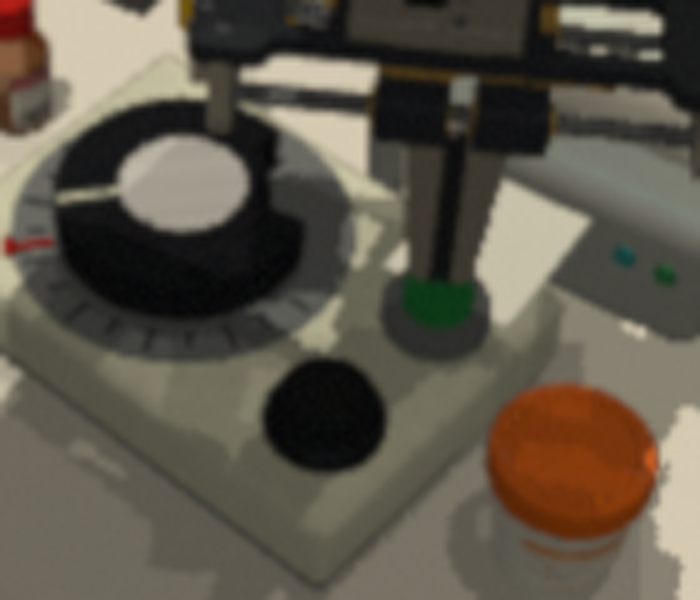

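View pics/wrist10.png

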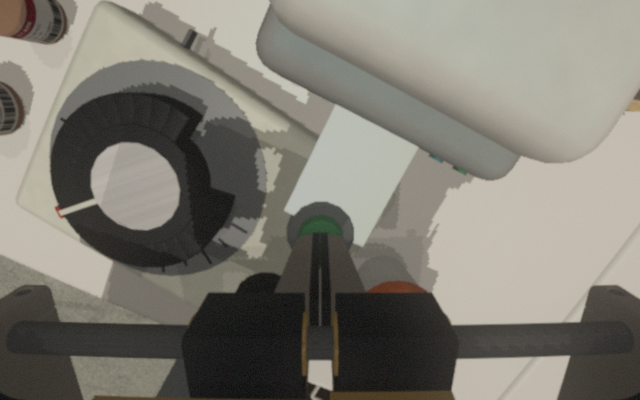

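Emit:
carry_out(steps=[[[0,0,0,12,0,0,0],[0,0,0,2,0,0,0],[0,0,0,2,0,0,0],[0,0,0,2,0,0,0],[0,0,0,0,0,0,0]]])

```text
time_s: 9.6
tool_pos: [0.5004, 0.0508, 0.0858]
tool_rot: [0.849, -0.528, 0.0, -0.0]
force: [0.7, 1.4, 4.9]
finger_gap: 0.005
```

Emit:
carry_out(steps=[[[0,0,0,2,0,0,0],[0,0,0,0,0,0,0]]])

```text
time_s: 9.8
tool_pos: [0.5005, 0.0509, 0.0851]
tool_rot: [0.849, -0.528, 0.0, -0.0]
force: [-4.6, 1.2, 21.3]
finger_gap: 0.002
```

Emit:
carry_out(steps=[[[0,0,0,2,0,0,0],[0,0,0,0,0,0,0]]])

```text
time_s: 10.0
tool_pos: [0.5007, 0.0509, 0.0847]
tool_rot: [0.849, -0.528, 0.0, -0.0]
force: [-11.0, 0.7, 44.7]
finger_gap: 0.007
```

```bash
python3 st.py scene:11 wrist:11;python3 - <<'E'
import cv2
i=cv2.imread('pics/scene11.png');cv2.imwrite('pics/scene11c.png',cv2.resize(i[170:290,290:430],None,fx=5,fy=5,interpolation=cv2.INTER_CUBIC))
E
```

```text
t 10.0 pos [0.5007 0.0509 0.0847] yaw -1.112 q [ 0.849 -0.528  0.    -0.   ] F [-11.    0.7  44.7] gap 0.007 [0.1  0.37 2.01 0.   0.76 1.21]
[[ 4.44033228e-01 -8.96010317e-01 -6.64766067e-05]
 [-8.59360339e-01 -4.25891704e-01  2.83047811e-01]
 [-2.53642071e-01 -1.25625506e-01 -9.59105798e-01]] [-0.17631937  0.4622816   0.38399261] 329.1794799599611 319.69095751783306 198.00184290240355 -0.04522778498981195
```

View pics/scene11c.png

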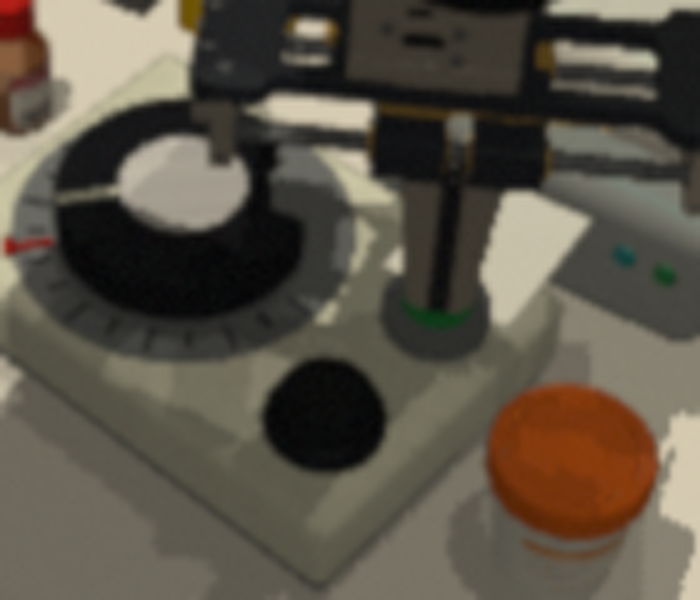

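View pics/wrist11.png

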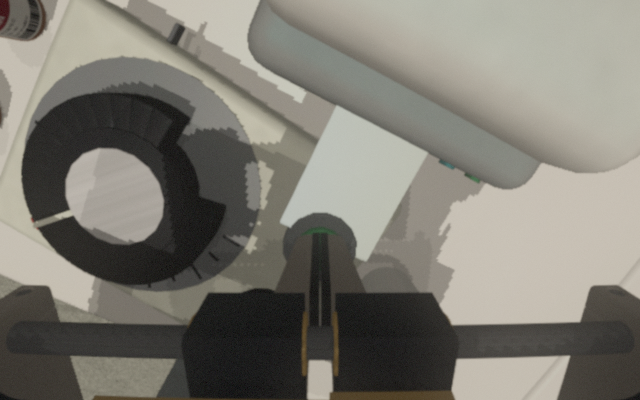

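Emit:
carry_out(steps=[[[0,0,0,-4,0,0,0],[0,0,0,-4,0,0,0],[0,0,0,-4,0,0,0],[0,0,0,-30,0,0,0],[0,0,0,-40,0,0,0],[0,0,0,-40,0,0,0],[0,0,0,0,0,0,0]]])

```text
time_s: 10.8
tool_pos: [0.5024, 0.0507, 0.2081]
tool_rot: [0.849, -0.528, 0.003, -0.002]
force: [0.6, 0.5, -0.5]
finger_gap: -0.0
```

```bash
python3 st.py scene:12 wrist:12;python3 - <<'E'
import cv2
i=cv2.imread('pics/scene12.png');cv2.imwrite('pics/scene12c.png',cv2.resize(i[170:290,290:430],None,fx=5,fy=5,interpolation=cv2.INTER_CUBIC))
E
```

```text
t 10.8 pos [0.5024 0.0507 0.2081] yaw -1.112 q [ 0.849 -0.528  0.003 -0.002] F [ 0.6  0.5 -0.5] gap -0.0 [ 0.1   0.19  1.91 -0.    1.03  1.21]
[[ 0.44414606 -0.89595358  0.00120934]
 [-0.86000158 -0.42594447  0.2810135 ]
 [-0.25125994 -0.12585107 -0.95970305]] [-0.17703476  0.42906982  0.49899661] 329.1794799599611 319.69095751783306 198.00184290240355 -0.04522778498981195
```

View pics/scene12c.png

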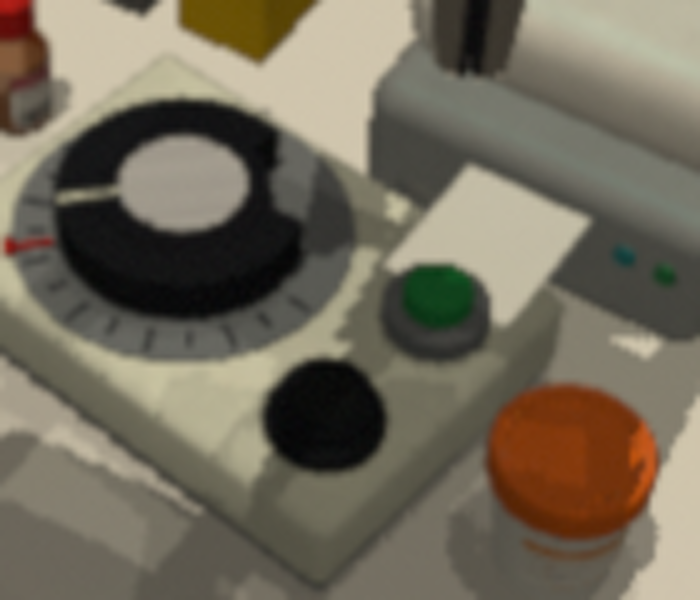

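View pics/wrist12.png

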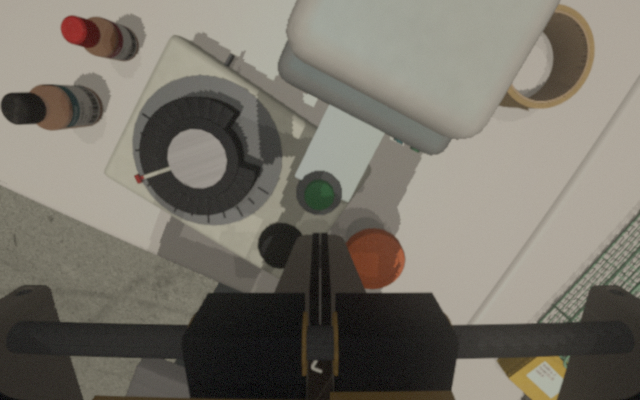

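```bash
python3 - <<'E'
import cv2
i=cv2.imread('pics/wrist12.png');cv2.imwrite('pics/wrist12c.png',cv2.resize(i[120:220,120:250],None,fx=6,fy=6,interpolation=cv2.INTER_CUBIC))
E
```

```text
(no output)
```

View pics/wrist12c.png

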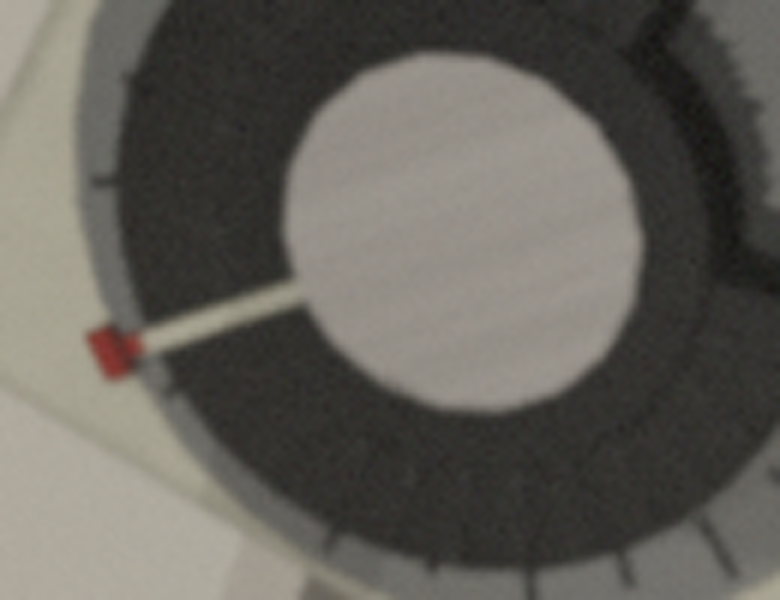

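The index (crop 145,343) meets the red line (crop 125,348). The button is up and the bottles and cup stand where they were. I'm handing in now.

```bash
python3 -c "
from plant import r
print(r.hand_in())"
```

```text
the job is handed in; nothing more can be done
None
```

The dial is set on the red line, and the green button was then pressed once and let up. I handed the job in at about 11 s, with the closed gripper raised clear of everything.

- **Dial:** I pushed it round clockwise by about 120° with the closed fingertips in the notch, then lifted out. A fit to the scale lines put the end of the index at -38.3° and the red line at about -37.5°, so within roughly 1°. My other estimates of the two angles differed by up to 2–3°, depending on which point I took as the dial's centre. The final picture, taken after the press, shows the index meeting the red line.
- **Button:** I pressed it until it stopped hard. The force rose from about 5 N to 45 N over the last 1 mm. That is more than was needed, but below the 120 N wrist limit. I did not measure the 6 mm of travel directly. I judge it fully down from the hard stop, and because green still showed above the collar while pressed, so the collar did not block it. Afterwards it was seen to be up again.
- **Bottles and specimen cup:** none of them was touched, and they look unmoved in the last pictures. I did not re-measure their positions.

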